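# Clamp a stepped wooden block in the fixture with its thumbscrew

### The arm

A 6-joint arm with a two-finger parallel gripper is mounted at the origin on the work surface. World frame = base frame: x ahead of the robot, y to its left, z up, the work surface at z = 0. Lengths are in mm, angles in rad, forces in N, time in s.
With the tool pointing down it reaches from about 300 to 875 mm from the base axis. Payload 4.2 kg.
Tool frame: the origin (TCP) lies between the finger pads; the fingertips stand 8 mm ahead of it and the grasp point (between the pads) lies 11 mm behind it; z points along the fingers, y is the line along which they close (so a half turn about z gives the same grasp; the last joint's range is limited). The gripper opens to 85 mm and grips with 20 to 120 N. Pads are 22 mm wide; open, the fingers measure 114 mm over their backs; the gripper's body (76 mm by 85 mm) begins 54 mm behind the grasp point. The pads swing forward as they close: fully open they stand 13 mm farther back than shut.
Start: joints at [1.253, 0.32, 1.565, -0, 1.257, -0.02], TCP at [168.717, 549.705, 239.338] pointing down, gripper open.
Joint ranges: [-3.11, 3.11], [-0.84, 2.01], [0.21, 2.61], [-1.34, 4.49], [0.05, 2.63], [-2.56, 2.56]. Speed limits (rad/s): [2.57, 2.57, 3.14, 3.14, 3.14, 3.14].

### API

Orientations are given as [roll, pitch, yaw] about the fixed x, y, z axes, in that order (R = Rz(yaw) Ry(pitch) Rx(roll)).
In Python, from bench import sensors, eyes, workorder gives the robot as it stands.
- The arm moves only by the shell command python3 -m inch 'ROWS' [OPENING]. ROWS is JSON, a list of rows, each a list of 2 entries, a list of its own where there are three numbers: the shift along the world's x, y, z each as a share of 50 cm, from -1 to 1, then the turn about the world's z as a share of 180 degrees, from -1 to 1. In form: [[[dx, dy, dz], roll], ...]. A call has 1 to 10 rows; each row is the pose to reach, as a shift and turn from the pose commanded when the call began, turning the shorter way round; what a row does not reach only later rows make up. A row lasts 1/8 s, in which the tool goes at most 62.5 mm and 10.7 degrees, less where a joint would pass 70% of its speed; a pose out of reach is approached as far as the arm can. A call with a number of a shift or a turn outside -1 to 1 is refused whole. A call with a gripper value outside its range is refused whole. OPENING is the opening, from 0 (shut) to 1 (fully open), set as the call begins (- or left out, the last holds). The fingers move at their own pace and stop on an object; the grip force is fixed at half the most. Time passes only in rows, so rows that repeat a pose let the fingers close. It gives the time, the measured TCP pose, the force, the opening and the grip force at its end, in the units of the state.
- sensors.get_state(): the state, without advancing time (a new reading comes with each control period).
- eyes.capture(name): name is "scene" or "top" or "wrist"; returns the picture (384x512x3 uint8, red, green, blue); there is no depth.
- eyes.get_calibration(name): a dict with "intrinsics" (3x3 intrinsics, pixels), "camera_from_world" (4x4, takes a point from world to camera coordinates). Camera axes: x right, y down, z forward; pixel columns grow to the right and rows downward; lengths in mm; the calibration is good to about 2 mm. A picture is of the moment at which its call begins: read the wrist's pose just before it. get_calibration takes no time and is no camera call; for the wrist camera it gives the pose at the moment of the call.
- workorder.job_done(): hands the job in; it is judged then, once.
The state is a dict: "time_s": time; "joint_pos": joint angles; "joint_vel": joint speeds; "joint_efforts": joint torques, N m; "position": TCP position; "ee_rot": TCP orientation; "ft_force": force on the tool from outside, world axes, zero at the start; "moment": the same for the moment, N m; "opening": finger opening in mm; "grip_force": force on a finger pad.
Only numpy, scipy, OpenCV 4.12 (cv2) and the standard library are available. Lean on these libraries where they do the work, as an engineer would, in place of code of your own. Each camera call takes 0.05 s, during which the arm holds its last target. There are 200 camera calls.

### The job

Take the stepped wooden block from the plywood sheet and lay it down in the clamping fixture with the tall end against the end stop and the side of its low tongue against the side stop. Swing the clamp arm over it as far as the arm goes, then screw the knurled thumbscrew down clockwise until you feel its pad nip the block, and leave it finger-tight: firmly held, but not forced, because the wood dents. Leave the two plain offcuts where they lie.

Things in the scene. Friction and masses are not known exactly. Their poses are not given: they have to be found in the camera images.
- block_center (a point): The work: a stepped block of laminated wood on the plywood sheet (top 12 mm above the table); the only block with a step. This point: centre of its tall part, 60 long (x) x 44 wide (y) x 40 high, 20 above the underside. A low tongue 32 long, 16 high, full width, runs out at the tall part's -x end (x -62..-30 from here). z up. Grip the tall part across y. Its place among the offcuts changes
- block: The same stepped block, about 0.1 kg, 92 long overall; origin on its underside 20 mm below block_center, same axes
- nest (a point): Where the work goes in the clamping fixture (aluminium base plate 150 x 200, 15 thick, fixed on the table, turned up to 20 degrees): a point on the plate's top face; the block is home with block_center 20 mm straight above it and the axes parallel. x points to the end stop, y to the side stop and pillar, z up. The plate spans x -85..+65, y -60..+140 from here
- end_stop (a point): Middle of the end stop's face, at plate level, nest (30, 0) mm: a steel bar 40 wide (y), 12 thick, 14 high over the plate, met by the end of the block's tall part
- side_stop (a point): Middle of the side stop's face, at plate level, nest (-48, 22) mm: a steel bar only 26 long (x), 12 thick, 14 high over the plate, met by the side of the block's tongue; both sides of the tall part stay free for fingers
- pivot (a point): Axis of the clamp arm on the pillar, nest (0, 100) mm, 82 above the table. Its axes turn with the arm: its -y points along the arm to the screw. The arm is an iron bar 24 wide, 74 to 90 mm above the table, with the thumbscrew in a round boss (34 across, 72 to 94 above the table) 100 from the axis. A bolt head on the hub reaches 101 above the table
- swing_arm (a joint): Angle of the clamp arm, rad: 0 against its stop, the arm pointing to nest -y with the screw straight above nest; grows as it opens, counter-clockwise from above, towards nest +x (1.2 to 1.7 at the start, 1.9 at most). Light friction, about 1.5 N at the screw; stays where it is left. Can be pushed at the bar or at the screw's head
- screw_head (a point): Centre of the thumbscrew's knurled head: a plain steel cylinder 32 mm across, 20 high, axis upright, slot mark on top; this point is 127 above the table when thumbscrew is 0. Grip its sides from above; the arm's boss stays at least 15 mm below the head's underside until the pad is on the block
- thumbscrew (a joint): Turn of the thumbscrew, rad, growing clockwise from above, which drives head and pad down 10 mm per turn (1.6 mm per rad). Turns freely against about 0.12 N m of drag. Once the pad is on the work the torque rises by 0.016 N m per 10 N of clamping force, some 0.2 N m in a rad. At the start the pad hangs 2 to 4.5 mm above the height of the clamped block's top
- pad_face (a point): Centre of the underside of the round steel pad at the screw's lower end, 22 mm across; a swivel pad that does not turn with the screw but moves down with it, 65 mm below the head's centre. The clamped block's top is 40 above nest
- spindle: The screw's shaft with its pad, origin at pad_face; slides down as the thumbscrew is turned clockwise
- offcut_a_center (a point): Centre of a plain offcut of the same wood, 60 x 42 x 32 mm high, no step; not needed, leave alone
- offcut_b_center (a point): Centre of a plain offcut of the same wood, 56 x 36 x 40 mm high, no step; not needed, leave alone
Things that resemble listed ones, but are neither listed nor needed, are in the scene too. Leave any black look-alike of the block alone.

How it is judged (in metres and radians):
On the way, in this order (a step that is already met when the one before it is completed fails the run):
1. the block lies in the fixture, up against both stops (x of block_center in the frame of nest between -0.003 and 0.003 m and y of block_center in the frame of nest between -0.003 and 0.003 m and z of block_center in the frame of nest between 0.016 and 0.023 m and angle between the x axis of block_center and the x axis of nest, either way round below 0.07 rad and angle between block_center's own z axis and vertical below 0.07 rad), for 0.2 s.
2. the clamp arm is swung over the block, against its stop (all of step 1 and value of joint swing_arm below 0.05 rad), for 0.2 s.
At the end, for the whole second after the job is handed in: The stepped block lies flat in the fixture, within 3 mm of both stops and square to them within 0.07 rad, tongue towards nest -x; the clamp arm is within 0.05 rad of its stop; the screw's pad presses on the block with 8 to 200 N; the block is at rest and the screw released (all of step 2 and contact force between spindle and block between 8 and 200 N and linear speed of block below 0.01 m/s); the robot touches nothing.
It fails at once if the screw is forced: the pad presses on the block with more than 200 N and dents it (contact force between spindle and block above 200 N).
It fails at once if an offcut is moved by more than 30 mm (distance of any of offcut_a_center, offcut_b_center from where it was at the start of the episode above 0.03 m).
It also fails if it takes over 72 s, if anything falls off the work surface, if the arm or the gripper's body presses on something with over 40 N, if the wrist force passes 120 N, or if a joint passes its speed limit or range.

## Working session

There is one attempt and no reset: what is moved stays moved. The work goes in short steps, Python scripts to look and compute and a shell command to move; the robot and the scene stay as the last step left them, time stands still between calls to the robot, and variables do not carry over. Pictures are saved under pics/ and viewed, at most 10 in all, crops included, and the job is handed in when it is done.

```bash
mkdir -p pics; ls; python3 - <<'E'
from bench import sensors, eyes
import cv2,numpy as np
s=sensors.get_state();print(s)
for n in("scene","top"):
    im=eyes.capture(n);cv2.imwrite(f"pics/{n}0.png",im[:,:,::-1])
    c=eyes.get_calibration(n);print(n,np.round(c["intrinsics"],1).tolist(),np.round(c["camera_from_world"],4).tolist())
a=[cv2.imread(f"pics/{n}0.png") for n in("scene","top")]
cv2.imwrite("pics/t0.png",cv2.resize(a[1],(800,600),interpolation=cv2.INTER_CUBIC))
cv2.imwrite("pics/s0.png",cv2.resize(a[0],(800,600),interpolation=cv2.INTER_CUBIC))
E
```

```text
pics
{'time_s': 0.0, 'joint_pos': array([ 1.25298969e+00,  3.20290065e-01,  1.56569743e+00, -1.29449502e-05,
        1.25739818e+00, -2.00091313e-02]), 'joint_vel': array([-9.20557984e-04,  1.37622140e-03, -1.51879811e-03, -9.75417995e-04,
        4.02949497e-05,  1.28088051e-03]), 'joint_efforts': array([-5.52447691e-04, -4.15520883e+01, -2.34158993e+01, -1.62722904e-04,
        7.99530448e-03, -3.10844129e-06]), 'position': array([168.57410304, 549.24005422, 238.47615969]), 'ee_rot': array([-3.13979975e+00, -2.35695530e-05,  2.84379913e+00]), 'ft_force': array([-0.72955864,  0.44027438, -0.09909524]), 'moment': array([-0.04349356, -0.02105656,  0.0226976 ]), 'grip_force': 0.0, 'opening': 85.72120398994444}
scene [[418.8, 0.0, 256.6], [0.0, 418.8, 189.1], [0.0, 0.0, 1.0]] [[0.3571, 0.934, -0.0091, -123.2646], [0.601, -0.2372, -0.7633, -219.3154], [-0.7151, 0.2671, -0.646, 1361.545], [0.0, 0.0, 0.0, 1.0]]
top [[394.7, 0.0, 252.9], [0.0, 394.7, 193.3], [0.0, 0.0, 1.0]] [[0.0097, -0.9997, 0.0238, -82.9275], [-0.9992, -0.0106, -0.0386, 441.6901], [0.0388, -0.0234, -0.999, 915.6973], [0.0, 0.0, 0.0, 1.0]]
```

View pics/t0.png

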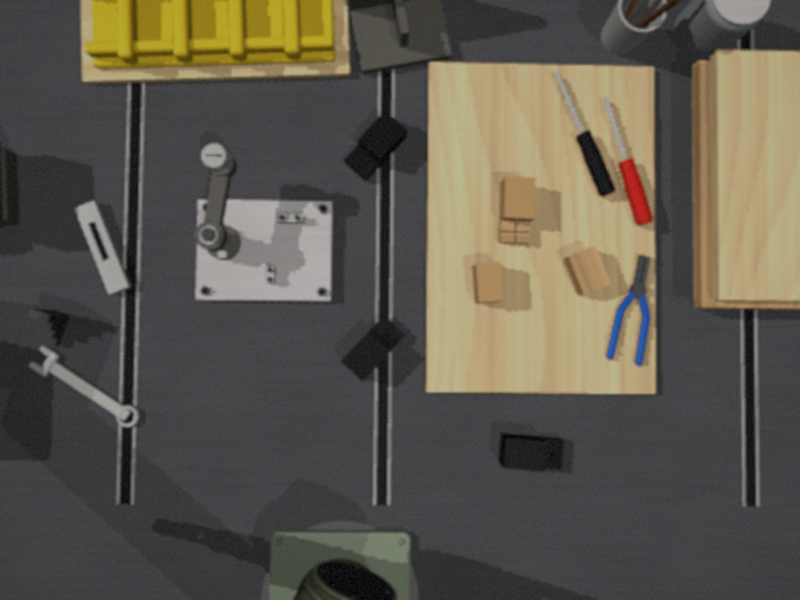

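View pics/s0.png

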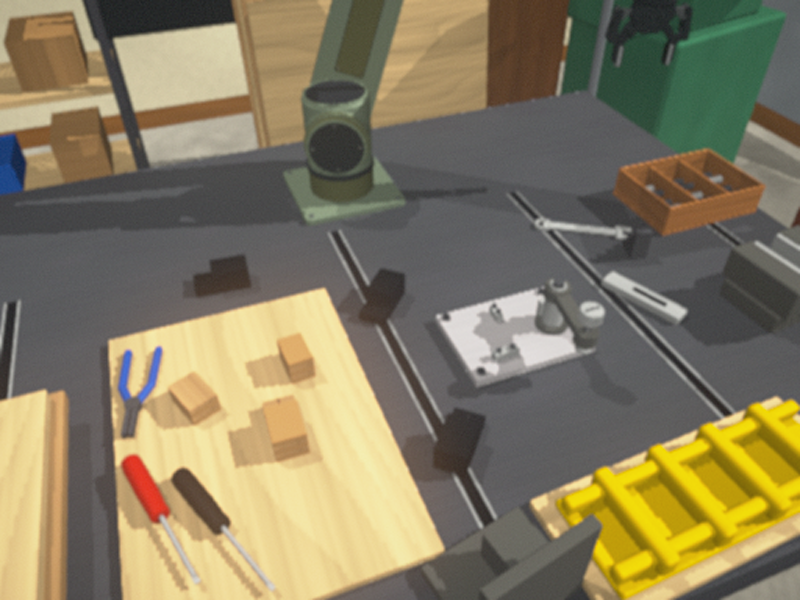

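Candidates for the block (top view at 800x600): wooden with a step at (518,205), tongue end at (515,230). Look-alikes are offcut A (588,270), offcut B (488,282), and black stepped ones at (378,147), (373,350) and (530,452). I choose (518,205), the only wooden one with a step. The fixture is at (264,250), with the pillar at (210,235) and the screw head at (213,155).

```bash
cat > h.py <<'E'
import cv2,numpy as np
from bench import sensors,eyes
def ray(cal,px,z):
    K=np.array(cal["intrinsics"]);T=np.array(cal["camera_from_world"])
    px=np.atleast_2d(px).astype(float)
    d=np.c_[px,np.ones(len(px))]@np.linalg.inv(K).T@T[:3,:3]
    c=-T[:3,:3].T@T[:3,3]
    return c+d*((z-c[2])/d[:,2])[:,None]
def proj(cal,P):
    K=np.array(cal["intrinsics"]);T=np.array(cal["camera_from_world"])
    q=(np.atleast_2d(P)@T[:3,:3].T+T[:3,3])@K.T
    return q[:,:2]/q[:,2:]
def blobs(m,amin):
    cs,_=cv2.findContours(m.astype(np.uint8)*255,cv2.RETR_EXTERNAL,cv2.CHAIN_APPROX_NONE)
    return [c for c in cs if cv2.contourArea(c)>amin]
E
python3 - <<'E'
from h import *
im=cv2.imread("pics/top0.png");cal=eyes.get_calibration("top");hsv=cv2.cvtColor(im,cv2.COLOR_BGR2HSV)
for n,p in dict(ply=(300,70),blk=(331,126),tong=(330,147),plate=(200,180),plateSh=(170,165),table=(280,300),offa=(378,175)).items():print(n,hsv[p[1],p[0]])
m=(hsv[...,1]<40)&(hsv[...,2]>130)
for c in blobs(m,800):
    r=cv2.minAreaRect(c);b=cv2.boxPoints(r);print("plate",r,np.round(ray(cal,b,15)[:,:2]).tolist())
print("piv",ray(cal,[210/1.5625,235/1.5625],101),"head",ray(cal,[213/1.5625,155/1.5625],137))
print("blk",ray(cal,[518/1.5625,197/1.5625],52),"plate ctr",ray(cal,[264.5/1.5625,250/1.5625],15))
w=eyes.get_calibration("wrist");print(w["intrinsics"][0][0]);T=np.array(w["camera_from_world"]);print("wcam",-T[:3,:3].T@T[:3,3],T[:3,:3].round(2).tolist())
E
```

```text
ply [ 24  72 185]
blk [ 17 122 167]
tong [ 16 110 142]
plate [  5   9 174]
plateSh [  5  11 136]
table [150  14  71]
offa [ 16 112 169]
plate ((168.0, 159.5), (63.0, 86.0), 90.0) [[591.0, 221.0], [594.0, 21.0], [447.0, 19.0], [445.0, 217.0]]
piv [[526.78787938 174.06659222 101.        ]] head [[625.81229262 162.43335742 137.        ]]
blk [[ 594.97529594 -253.90778289   52.        ]] plate ctr [[517.82917016 116.87228032  15.        ]]
275.58163287595204
wcam [ 91.2908805  573.63875323 373.37990224] [[0.29, 0.96, -0.0], [0.91, -0.28, 0.31], [0.3, -0.09, -0.95]]
```

```bash
python3 -m inch '[[[0.3,-0.8,0.04],-0.55],[[0.3,-0.8,0.04],-0.55],[[0.3,-0.8,0.04],-0.55],[[0.3,-0.8,0.04],-0.55],[[0.3,-0.8,0.04],-0.55],[[0.3,-0.8,0.04],-0.55],[[0.3,-0.8,0.04],-0.55],[[0.3,-0.8,0.04],-0.55],[[0.3,-0.8,0.04],-0.55],[[0.3,-0.8,0.04],-0.55]]' 1
```

```text
time_s: 1.35
position: [318.5, 149.3, 259.1]
ee_rot: [-3.141, 0.0, 1.113]
ft_force: [-0.4, -0.3, 0.3]
opening: 85.4
grip_force: 0.0
```

```bash
python3 -m inch '[[[0.553,-0.807,0],-0.354],[[0.553,-0.807,0],-0.354],[[0.553,-0.807,0],-0.354],[[0.553,-0.807,0],-0.354],[[0.553,-0.807,0],-0.354],[[0.553,-0.807,0],-0.354],[[0.553,-0.807,0],-0.354],[[0.553,-0.807,0],-0.354],[[0.553,-0.807,0],-0.354],[[0.553,-0.807,0],-0.354]]'
python3 -m inch '[[[0,0,0],0],[[0,0,0],0]]'
python3 - <<'E'
from h import *
cal=eyes.get_calibration("wrist");im=eyes.capture("wrist")[:,:,::-1];cv2.imwrite("pics/w1.png",im)
hsv=cv2.cvtColor(im,cv2.COLOR_BGR2HSV)
m=(hsv[...,0]<21)&(hsv[...,1]>90)&(hsv[...,2]>60)
cv2.imwrite("pics/w1v.png",np.hstack([im,cv2.cvtColor(m.astype(np.uint8)*255,cv2.COLOR_GRAY2BGR)])[:,:,:][::1])
v=cv2.imread("pics/w1v.png");cv2.imwrite("pics/w1v.png",cv2.resize(v,(800,300)))
p=proj(cal,[[595,-254,52]]);print(p)
print(hsv[int(p[0,1]),int(p[0,0])])
E
```

```text
time_s: 2.6
position: [594.7, -253.4, 258.5]
ee_rot: [-3.14, 0.002, 0.004]
ft_force: [-0.4, -0.5, 0.1]
opening: 85.7
grip_force: 0.0
time_s: 2.85
position: [594.9, -252.8, 260.0]
ee_rot: [3.141, -0.001, 0.005]
ft_force: [-0.2, 0.3, 0.1]
opening: 85.6
grip_force: 0.0
[[259.60041664 162.88658597]]
[ 15 122 170]
```

View pics/w1v.png

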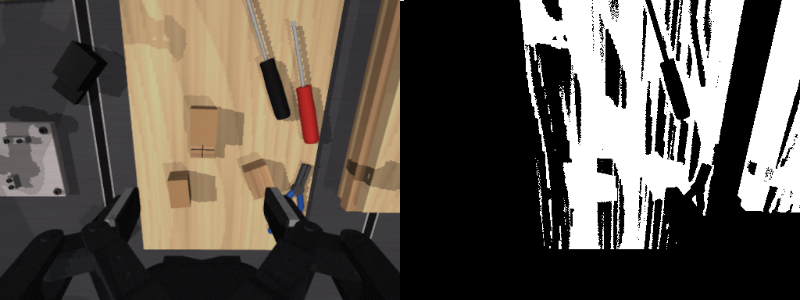

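Wrist view: block tall part at about (204,127) in the left half, with step line and tongue at (202,150) below it. Offcuts are at (179,190) and (257,178). The mask needs tightening.

```bash
python3 - <<'E'
from h import *
cal=eyes.get_calibration("wrist");im=cv2.imread("pics/w1.png");hsv=cv2.cvtColor(cv2.GaussianBlur(im,(3,3),0),cv2.COLOR_BGR2HSV)
x=260
for y in range(126,214,4):print(y,hsv[y,x],end=';')
print()
for xx in range(228,300,4):print(xx,hsv[160,xx],end=';')
cv2.imwrite("pics/w1c.png",cv2.resize(im[110:230,200:360],(800,600),interpolation=cv2.INTER_CUBIC))
E
```

```text
126 [ 17  98 175];130 [ 17  97 174];134 [ 16  99 163];138 [ 14 123  95];142 [ 15 122 171];146 [ 15 122 170];150 [ 14 121 171];154 [ 15 122 170];158 [ 15 122 171];162 [ 15 122 171];166 [ 14 121 171];170 [ 15 122 171];174 [ 15 122 170];178 [ 15 122 171];182 [ 15 122 170];186 [ 14 115 144];190 [ 14 110 127];194 [ 14 114 157];198 [ 14 114 141];202 [ 17  97 186];206 [ 19  88 202];210 [ 19  88 202];
228 [ 19  87 202];232 [ 18  92 202];236 [ 17  96 172];240 [ 17  96 173];244 [ 15 120 170];248 [ 15 122 169];252 [ 15 122 171];256 [ 15 122 171];260 [ 15 122 170];264 [ 14 121 171];268 [ 15 122 172];272 [ 15 122 172];276 [ 15 120 170];280 [ 16  97 147];284 [ 17  97 152];288 [ 16  96 151];292 [ 17  96 148];296 [ 17  96 149];
```

View pics/w1c.png

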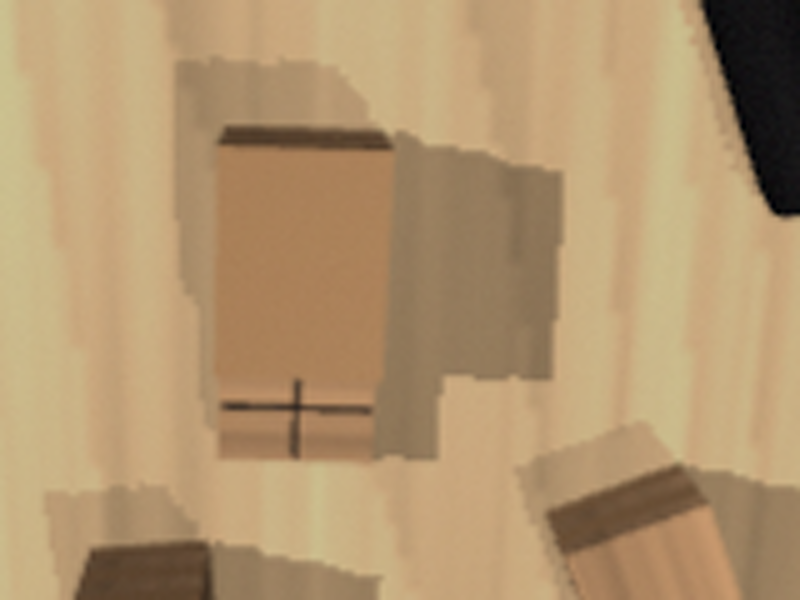

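Confirmed: this is the stepped block. The tall top spans crop (218..392, 147..378) and the tongue with its cross mark is at (295,410).

```bash
python3 - <<'E'
from h import *
cal=eyes.get_calibration("wrist");im=cv2.imread("pics/w1.png");hsv=cv2.cvtColor(cv2.GaussianBlur(im,(3,3),0),cv2.COLOR_BGR2HSV)
m=(hsv[...,0]<=16)&(hsv[...,1]>108)&(hsv[...,2]>155)
for z,c in [(52,c) for c in blobs(m[:200] ,600)]:
    if cv2.pointPolygonTest(c,(260,163),False)<0: continue
    P=ray(cal,c[:,0,:],z)[:,:2].astype(np.float32)
    print(cv2.minAreaRect(P),P.min(0),P.max(0))
E
```

```text
((591.3781127929688, -254.88209533691406), (43.73353958129883, 65.14917755126953), 89.28490447998047) [ 558.76794 -277.0356 ] [ 624.03766 -232.69112]
```

```bash
python3 -m inch '[[[-0.002,-0.004,-0.1],-0.005],[[-0.002,-0.004,-0.2],-0.005],[[-0.002,-0.004,-0.3],-0.005],[[-0.002,-0.004,-0.37],-0.005],[[-0.002,-0.004,-0.42],-0.005],[[-0.002,-0.004,-0.45],-0.005],[[-0.002,-0.004,-0.468],-0.005],[[-0.002,-0.004,-0.468],-0.005],[[-0.002,-0.004,-0.468],-0.005]]' 1
python3 -m inch '[[[0,0,0],0],[[0,0,0],0],[[0,0,0],0],[[0,0,0],0],[[0,0,0],0],[[0,0,0],0],[[0,0,0],0],[[0,0,0],0]]' 0.3
```

```text
time_s: 4.03
position: [594.9, -256.1, 26.4]
ee_rot: [3.141, -0.002, -0.012]
ft_force: [-0.2, 0.1, -0.2]
opening: 85.4
grip_force: 0.0
time_s: 5.03
position: [594.7, -256.0, 26.0]
ee_rot: [3.141, -0.001, -0.012]
ft_force: [-0.3, -0.3, 5.4]
opening: 43.1
grip_force: 62.4
```

```bash
python3 -m inch '[[[0,0,0.02],0],[[0,0,0.1],0],[[0,0,0.2],0],[[0,0,0.3],0],[[-0.05,0.1,0.4],0],[[-0.1,0.2,0.46],0],[[-0.15,0.3,0.46],0],[[-0.2,0.4,0.46],0.005],[[-0.25,0.5,0.46],0.01],[[-0.25,0.6,0.46],0.01]]'
python3 -m inch '[[[0,0.12,0],0],[[0,0.13,0],0],[[0,0.13,0],0],[[0,0.13,0],0]]'
python3 - <<'E'
from h import *
cal=eyes.get_calibration("wrist");im=eyes.capture("wrist")[:,:,::-1];cv2.imwrite("pics/w2.png",im)
np.savez("w2.npz",K=cal["intrinsics"],T=cal["camera_from_world"])
cv2.imwrite("pics/w2v.png",cv2.resize(im,(800,600)))
E
```

```text
time_s: 6.28
position: [466.8, 45.5, 255.5]
ee_rot: [3.141, 0.001, 0.019]
ft_force: [1.5, -0.3, -0.9]
opening: 43.5
grip_force: 61.8
time_s: 6.78
position: [469.1, 108.0, 255.2]
ee_rot: [3.141, 0.001, 0.018]
ft_force: [0.1, 0.1, -2.4]
opening: 43.3
grip_force: 61.8
```

View pics/w2v.png

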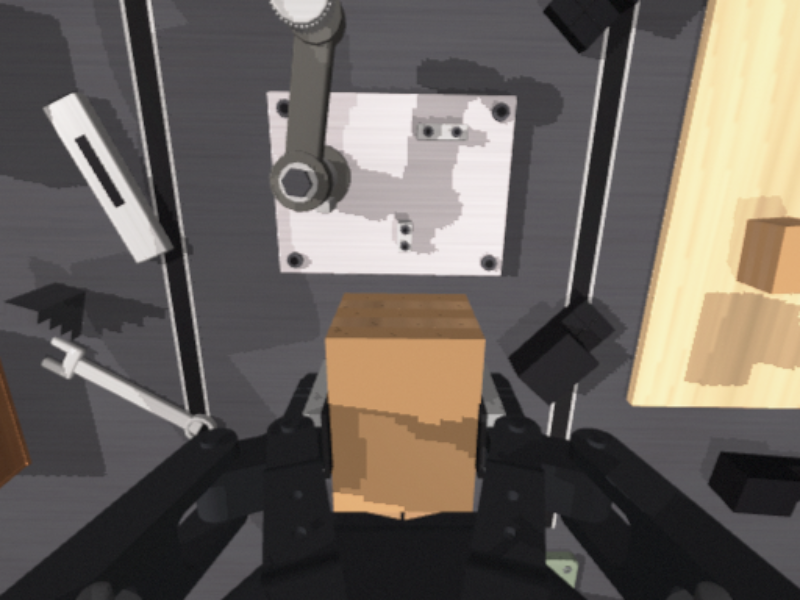

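Wrist view over the fixture: plate corners at (268,92), (517,97), (500,275) and (281,272). Pivot bolt at (297,183), end stop at (442,131), side stop at (404,236), and the held block sits square, with its +x top edge at row 338.

```bash
python3 - <<'E'
from h import *
d=np.load("w2.npz");cal=dict(intrinsics=d["K"],camera_from_world=d["T"])
s=sensors.get_state();print(s["position"],s["ee_rot"])
im=cv2.imread("pics/w2.png");hsv=cv2.cvtColor(cv2.GaussianBlur(im,(3,3),0),cv2.COLOR_BGR2HSV)
m=(hsv[...,1]<45)&(hsv[...,2]>112);m[185:]=0
for c in blobs(m,5000):
    P=ray(cal,c[:,0,:],15)[:,:2].astype(np.float32)
    r=cv2.minAreaRect(P);print(r)
    b=cv2.boxPoints(r);c0=np.array(r[0])
    for a in (r[2],r[2]-90):
        t=np.radians(a)
        if abs(t)<.5:
            R=np.array([[np.cos(t),-np.sin(t)],[np.sin(t),np.cos(t)]]);n=c0+R@[10,-40];print("yaw",t,"nest",n)
            pts=[[30,0,29],[30,-20,29],[30,20,29],[-48,22,29],[-35,22,29],[-61,22,29]]
            W=[[*(n+R@p[:2]),p[2]] for p in map(np.array,pts)]
            print(proj(cal,W).round(1).tolist())
            print("pivot pred",proj(cal,[[*(n+R@[0,100]),101]])*1.5625)
hs=cv2.cvtColor(im,cv2.COLOR_BGR2HSV)
b=(hs[...,0]<20)&(hs[...,1]>90);b[:185]=0
for c in blobs(b[:, :330],1500):
    q=c[:,0,:];print("blk px",q.min(0),q.max(0))
# top edge +x of block: brightness jump along columns
g=cv2.cvtColor(im,cv2.COLOR_BGR2GRAY).astype(float)
e=[];
for x in range(222,300,6):
    col=np.diff(g[200:235,x]);e.append((x,200+np.argmax(col)+.5))
print(e)
zt=26+26+(s["position"][2]-26.)   # block top above TCP z by 26
print(ray(cal,np.array(e),zt).round(1)[:,:2].tolist())
cv2.imwrite("pics/w2c.png",cv2.resize(im[70:170,245:325],(640,800))[:600])
E
```

```text
[469.19448345 107.91664146 255.25371453] [3.14105612e+00 3.75178564e-04 1.76055864e-02]
((518.0772094726562, 120.29471588134766), (150.95260620117188, 200.53094482421875), 0.11581876128911972)
yaw 0.002021418720076491 nest [528.15804574  80.31501178]
[[282.2, 89.3], [298.4, 89.6], [266.0, 89.0], [263.1, 151.6], [263.3, 141.8], [262.9, 161.3]]
pivot pred [[294.83082469 182.69045768]]
blk px [208 188] [310 332]
[(222, np.float64(215.5)), (228, np.float64(215.5)), (234, np.float64(215.5)), (240, np.float64(216.5)), (246, np.float64(216.5)), (252, np.float64(216.5)), (258, np.float64(216.5)), (264, np.float64(216.5)), (270, np.float64(216.5)), (276, np.float64(216.5)), (282, np.float64(216.5)), (288, np.float64(216.5)), (294, np.float64(216.5))]
[[499.6, 124.8], [499.6, 122.2], [499.7, 119.7], [499.3, 117.1], [499.3, 114.5], [499.3, 111.9], [499.4, 109.3], [499.4, 106.8], [499.5, 104.2], [499.5, 101.6], [499.6, 99.0], [499.6, 96.5], [499.7, 93.9]]
```

View pics/w2c.png

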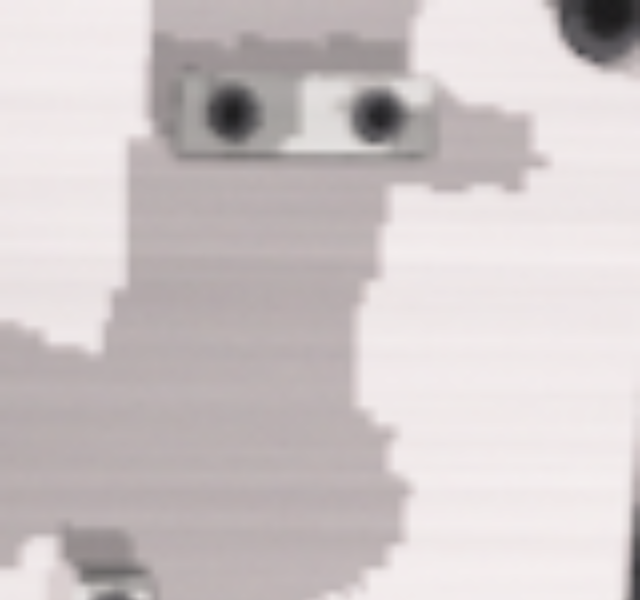

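```bash
python3 -m inch '[[[0.06,-0.04,-0.1],-0.005],[[0.104,-0.068,-0.2],-0.005],[[0.104,-0.068,-0.3],-0.005],[[0.104,-0.068,-0.36],-0.005],[[0.104,-0.068,-0.4],-0.005],[[0.104,-0.068,-0.42],-0.005],[[0.104,-0.068,-0.42],-0.005],[[0.104,-0.068,-0.42],-0.005]]'
python3 -m inch '[[[0,0,-0.012],0],[[0,0,-0.02],0],[[0,0,-0.026],0],[[0,0,-0.03],0],[[0,0,-0.03],0],[[0,0,-0.03],0]]'
```

```text
time_s: 7.82
position: [522.0, 75.0, 46.3]
ee_rot: [-3.141, -0.002, 0.003]
ft_force: [0.3, -0.1, -0.0]
opening: 43.6
grip_force: 61.9
time_s: 8.57
position: [521.3, 75.2, 30.4]
ee_rot: [3.142, -0.0, 0.004]
ft_force: [0.3, 1.4, -1.9]
opening: 43.2
grip_force: 61.9
```

```bash
python3 -m inch '[[[0.004,0,0],0],[[0.008,0,0],0],[[0.01,0,0],0],[[0.01,0,0],0]]' | grep -E "pos|for"
python3 -m inch '[[[0.002,0,0],0],[[0.002,0,0],0]]'| grep -E "pos|for"
python3 -m inch '[[[0.002,0,0],0],[[0.002,0,0],0]]'| grep -E "pos|for"
python3 -m inch '[[[0.002,0,0],0],[[0.002,0,0],0]]'| grep -E "pos|for"
```

```text
position: [526.4, 75.2, 30.3]
ft_force: [0.3, -0.5, -1.8]
grip_force: 61.9
position: [527.3, 75.2, 30.3]
ft_force: [0.2, 0.2, -0.4]
grip_force: 61.9
position: [527.6, 75.2, 30.2]
ft_force: [-1.4, 0.1, -0.5]
grip_force: 62.0
position: [527.7, 75.1, 30.0]
ft_force: [-4.8, 0.9, 0.4]
grip_force: 62.1
```

```bash
python3 -m inch '[[[0,0.004,0],0],[[0,0.004,0],0],[[0,0.005,0],0]]'| grep -E "pos|for"
python3 -m inch '[[[0,0.002,0],0],[[0,0.002,0],0]]'| grep -E "pos|for"
python3 -m inch '[[[0,0.002,0],0],[[0,0.002,0],0]]'| grep -E "pos|for"
python3 -m inch '[[[0,0.002,0],0],[[0,0.002,0],0]]'| grep -E "pos|for"
```

```text
position: [527.7, 77.2, 29.8]
ft_force: [-4.7, -2.3, -1.0]
grip_force: 62.1
position: [527.7, 78.2, 29.8]
ft_force: [-5.5, -1.3, -0.8]
grip_force: 62.1
position: [527.7, 79.1, 29.7]
ft_force: [-5.4, -1.7, -2.0]
grip_force: 62.0
position: [527.7, 79.3, 29.8]
ft_force: [-4.7, -6.2, -0.2]
grip_force: 62.0
```

```bash
python3 -m inch '[[[0,0,-0.001],0],[[0,0,-0.002],0],[[0,0,-0.002],0]]'| grep -E "pos|for"
python3 -m inch '[[[0,0,0],0],[[0,0,0],0],[[0,0,0],0],[[0,0,0],0],[[0,0,0],0],[[0,0,0],0]]' 0.9
python3 -m inch '[[[0,0,0.04],0],[[0,0,0.12],0],[[0,0,0.24],0],[[-0.06,0.03,0.36],0],[[-0.12,0.06,0.44],0],[[-0.12,0.06,0.44],0],[[-0.12,0.06,0.44],0]]'
python3 - <<'E'
from h import *
cal=eyes.get_calibration("wrist");im=eyes.capture("wrist")[:,:,::-1];cv2.imwrite("pics/w3.png",im)
np.savez("w3.npz",K=cal["intrinsics"],T=cal["camera_from_world"])
cv2.imwrite("pics/w3v.png",cv2.resize(im[:288],(800,450)))
E
```

```text
position: [527.7, 79.3, 29.2]
ft_force: [-5.3, -6.0, 2.0]
grip_force: 62.4
time_s: 12.08
position: [529.3, 80.7, 29.3]
ee_rot: [3.142, -0.0, 0.004]
ft_force: [0.2, -0.5, -0.1]
opening: 77.1
grip_force: 0.0
time_s: 12.95
position: [469.0, 110.6, 248.9]
ee_rot: [3.141, 0.0, 0.004]
ft_force: [0.4, -0.0, -0.6]
opening: 76.8
grip_force: 0.0
```

View pics/w3v.png

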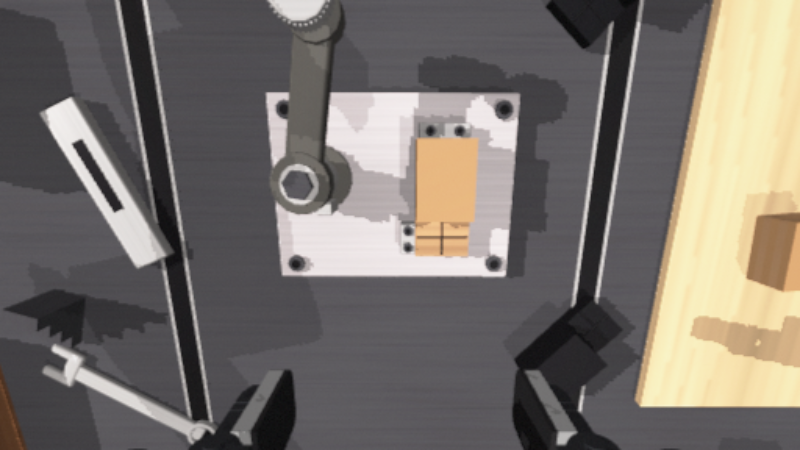

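The block sits home: end against the end stop at (442,131), tongue side against the side stop at (408,238). Next I rotate the tool and look at the screw head.

```bash
python3 -m inch '[[[0.314,0.104,0.03],0.5],[[0.314,0.104,0.03],0.5],[[0.314,0.104,0.03],0.5],[[0.314,0.104,0.03],0.5],[[0.314,0.104,0.03],0.5],[[0.314,0.104,0.03],0.5],[[0.314,0.104,0.03],0.5],[[0.314,0.104,0.03],0.5],[[0.314,0.104,0.03],0.5],[[0.314,0.104,0.03],0.5]]'|grep -E "pos|rot"
python3 -m inch '[[[0,0,0],0.444],[[0,0,0],0.444],[[0,0,0],0.444],[[0,0,0],0.444],[[0,0,0],0.444],[[0,0,0],0.444],[[0,0,0],0.444],[[0,0,0],0.444],[[0,0,0],0.444],[[0,0,0],0.444]]'
python3 - <<'E'
from h import *
cal=eyes.get_calibration("wrist");im=eyes.capture("wrist")[:,:,::-1];cv2.imwrite("pics/w4.png",im)
np.savez("w4.npz",K=cal["intrinsics"],T=cal["camera_from_world"])
cv2.imwrite("pics/w4v.png",cv2.resize(im,(800,600)))
print(proj(cal,[[625.8,162.4,137],[527.6,179.2,101]])*1.5625)
E
```

```text
position: [626.3, 162.1, 261.9]
ee_rot: [-3.138, 0.001, 1.573]
time_s: 15.5
position: [626.3, 162.6, 263.6]
ee_rot: [-3.141, -0.001, 2.968]
ft_force: [0.7, -0.9, 0.3]
opening: 76.9
grip_force: 0.0
[[402.32985437 285.80405507]
 [401.61093272 121.19675163]]
```

View pics/w4v.png

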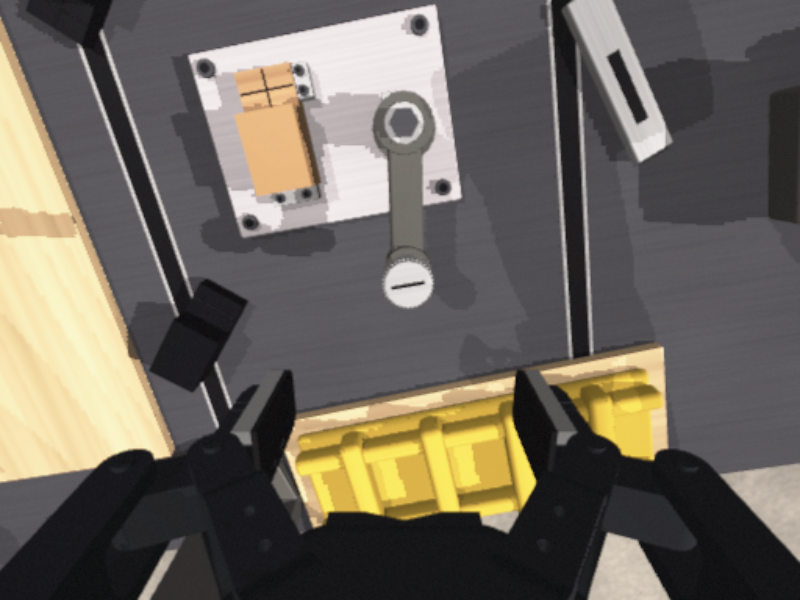

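Screw head top is centred at (408,284), pivot bolt at (403,123). The yellow tray is at the bottom, well below.

```bash
python3 - <<'E'
from h import *
d=np.load("w4.npz");cal=dict(intrinsics=d["K"],camera_from_world=d["T"])
im=cv2.imread("pics/w4.png");hsv=cv2.cvtColor(im,cv2.COLOR_BGR2HSV)
m=(hsv[...,1]<30)&(hsv[...,2]>150)
m=cv2.morphologyEx(m.astype(np.uint8),cv2.MORPH_CLOSE,np.ones((5,5)))
for c in blobs(m,200):
    if cv2.pointPolygonTest(cv2.convexHull(c),(261,182),False)<0: continue
    P=ray(cal,c[:,0,:],137)[:,:2].astype(np.float32);print(cv2.minEnclosingCircle(P),P.mean(0))
    h=np.array(cv2.minEnclosingCircle(P)[0])
v=ray(cal,[[408/1.5625,284/1.5625]],137)[0,:2];p=ray(cal,[[403/1.5625,123/1.5625]],101)[0,:2]
for q in(v,h):print(q,p,q-p,np.hypot(*(q-[527.6,179.2])),np.arctan2(q[0]-527.6,179.2-q[1]))
E
```

```text
((624.3780517578125, 165.88490295410156), 16.211055755615234) [623.92267 166.37459]
[625.24450246 166.15121028] [528.81845366 179.89189651] [ 96.42604879 -13.74068623] 98.51253612112814 1.437947738398531
[624.37805176 165.88490295] [528.81845366 179.89189651] [ 95.5595981  -14.00699355] 97.68972879161618 1.434070870200294
```

```bash
python3 -m inch '[[[0,0.006,-0.1],0.012],[[0,0.006,-0.2],0.012],[[0,0.006,-0.25],0.012],[[0,0.006,-0.28],0.012],[[0,0.006,-0.29],0.012],[[0,0.006,-0.29],0.012]]'|grep -E "pos|rot|for"
python3 -m inch '[[[0,0,0],0],[[0,0,0],0],[[0,0,0],0],[[0,0,0],0],[[0,0,0],0],[[0,0,0],0],[[0,0,0],0]]' 0.2
```

```text
position: [626.8, 165.8, 120.1]
ee_rot: [3.141, 0.001, 3.007]
ft_force: [0.3, -0.3, 0.4]
grip_force: 0.0
time_s: 17.18
position: [626.6, 165.7, 120.4]
ee_rot: [3.141, 0.001, 3.007]
ft_force: [-1.6, -1.0, 5.8]
opening: 30.1
grip_force: 59.1
```

```bash
python3 -m inch '[[[-0.006,-0.028,0],-0.046],[[-0.016,-0.055,0],-0.091],[[-0.029,-0.080,0],-0.137],[[-0.046,-0.103,0],-0.183],[[-0.067,-0.124,0],-0.229],[[-0.090,-0.141,0],-0.274],[[-0.115,-0.155,0],-0.320],[[-0.142,-0.165,0],-0.366],[[-0.170,-0.171,0],-0.411],[[-0.170,-0.171,0],-0.411]]'
```

```text
time_s: 18.42
position: [541.2, 81.4, 120.4]
ee_rot: [3.139, -0.002, 1.715]
ft_force: [-0.1, 4.7, 5.6]
opening: 30.2
grip_force: 59.3
```

```bash
python3 -m inch '[[[-0.012,0,0],-0.02],[[-0.022,0,0],-0.035],[[-0.027,0,0],-0.045],[[-0.027,0,0],-0.045]]'
python3 -m inch '[[[-0.004,0,0],0],[[-0.004,0,0],0],[[-0.004,0,0],0]]'
python3 - <<'E'
from h import *
s=sensors.get_state();print(s["joint_pos"],s["moment"],s["ft_force"])
E
```

```text
time_s: 18.92
position: [529.0, 80.7, 120.3]
ee_rot: [3.138, -0.001, 1.575]
ft_force: [0.3, 1.7, 6.4]
opening: 29.9
grip_force: 59.4
time_s: 19.3
position: [528.8, 80.7, 120.4]
ee_rot: [3.134, -0.001, 1.575]
ft_force: [5.6, 1.9, 3.3]
opening: 29.8
grip_force: 59.2
[1.29876874e-01 3.59857289e-01 1.83317204e+00 3.10208954e-04
 9.41363888e-01 1.25046269e-01] [ 0.32908891 -0.79993595  0.02160876] [5.62850819 1.8628239  3.32302358]
```

```bash
cat > m.py <<'E'
from bench import sensors
s=sensors.get_state();print("M",s["moment"].round(3),"F",s["ft_force"].round(1),"z",s["position"][2].round(1),"yaw",s["ee_rot"][2].round(3),"j6",s["joint_pos"][5].round(3))
E
python3 -m inch '[[[0.001,0,0],-0.05],[[0.001,0,-0.001],-0.1],[[0.001,0,-0.001],-0.15],[[0.001,0,-0.001],-0.15]]' >/dev/null; python3 m.py
python3 -m inch '[[[0,0,0],-0.05],[[0,0,-0.001],-0.1],[[0,0,-0.002],-0.15],[[0,0,-0.002],-0.18]]' >/dev/null; python3 m.py
for i in 1 2 3; do python3 -m inch '[[[0,0,-0.0005],-0.03]]' >/dev/null; python3 m.py; done
```

```text
M [ 0.187 -0.947 -0.127] F [6.1 1.1 2.4] z 119.6 yaw 1.103 j6 0.597
M [-0.055 -1.191  0.06 ] F [ 7.4 -0.6  1.7] z 118.8 yaw 0.536 j6 1.165
M [-0.087 -1.088  0.136] F [ 6.8 -0.1  2.7] z 118.6 yaw 0.442 j6 1.259
M [-0.244 -1.051  0.066] F [ 6.8 -0.6  3.6] z 118.5 yaw 0.348 j6 1.353
M [-0.236 -1.062  0.164] F [ 5.8 -2.4  3.1] z 118.3 yaw 0.254 j6 1.447
```

```bash
for i in 1 2 3 4 5 6 7 8; do python3 -m inch '[[[0,0,-0.0003],-0.03]]' >/dev/null; python3 m.py; done
```

```text
M [-0.356 -1.09   0.083] F [ 5.9 -1.3  4.1] z 118.2 yaw 0.16 j6 1.542
M [-0.413 -0.996  0.171] F [ 6.  -2.   5.5] z 118.2 yaw 0.066 j6 1.636
M [-0.512 -0.958  0.186] F [ 6.8 -3.   6. ] z 118.2 yaw -0.028 j6 1.73
M [-0.532 -0.933  0.236] F [ 6.6 -3.2  6.6] z 118.1 yaw -0.122 j6 1.824
M [-0.643 -0.89   0.174] F [ 5.7 -3.2  7.1] z 118.1 yaw -0.217 j6 1.918
M [-0.768 -0.818  0.229] F [ 5.1 -3.2  8.1] z 118.0 yaw -0.311 j6 2.012
M [-0.79  -0.736  0.228] F [ 5.5 -3.4  9.7] z 118.0 yaw -0.405 j6 2.107
M [-0.842 -0.678  0.279] F [ 4.4 -4.1  9.8] z 118.0 yaw -0.499 j6 2.201
```

Torque rose steadily from about 0.12 to about 0.25 N m while the head stopped descending. That puts the pad on the block at roughly 80 N, so I release and check.

```bash
python3 -m inch '[[[0,0,0],0],[[0,0,0],0],[[0,0,0],0],[[0,0,0],0],[[0,0,0],0],[[0,0,0],0]]' 0.9; python3 m.py
python3 -m inch '[[[0,0,0.05],0],[[0,0,0.14],0],[[0,0,0.26],0],[[-0.1,0,0.3],0.05],[[-0.16,0,0.3],0.1],[[-0.16,0,0.3],0.15],[[-0.16,0,0.3],0.16],[[-0.16,0,0.3],0.16]]'
python3 - <<'E'
from h import *
cal=eyes.get_calibration("wrist");im=eyes.capture("wrist")[:,:,::-1];cv2.imwrite("pics/w5.png",im)
np.savez("w5.npz",K=cal["intrinsics"],T=cal["camera_from_world"])
cv2.imwrite("pics/w5v.png",cv2.resize(im[:288],(800,450)))
E
```

```text
time_s: 22.42
position: [526.1, 80.2, 115.8]
ee_rot: [3.141, 0.0, -0.499]
ft_force: [-0.5, -0.4, -0.5]
opening: 76.8
grip_force: 0.0
M [-0.018  0.023 -0.044] F [-0.5 -0.4 -0.5] z 115.8 yaw -0.499 j6 2.199
time_s: 23.42
position: [446.5, 80.2, 265.8]
ee_rot: [3.141, 0.0, 0.002]
ft_force: [0.5, 1.0, -0.5]
opening: 77.1
grip_force: 0.0
```

View pics/w5v.png

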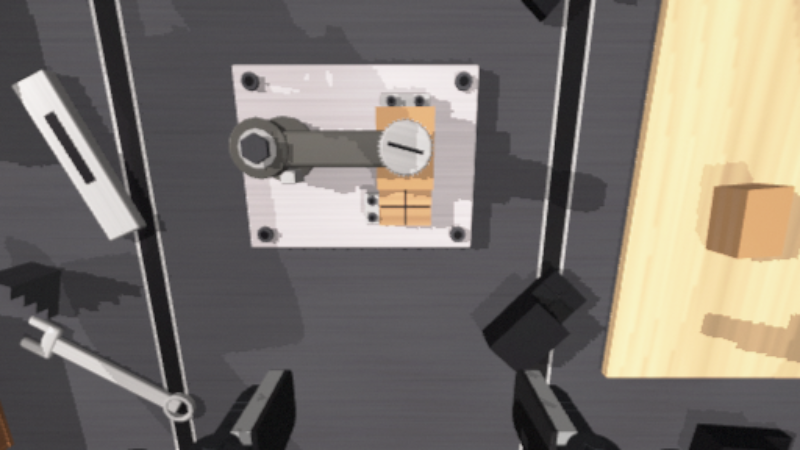

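The arm lies over the block with the head at (405,147). The block is against both stops, at (404,100) and (372,208). The slot at (387,144)–(423,153) agrees with about 2 rad of turn, so the grip did not slip much. I'm handing in.

```bash
python3 -c "
from bench import workorder
print(workorder.job_done())"
```

```text
the job is handed in; nothing more can be done
None
```

The block is in the fixture against both stops, with the clamp arm swung to its stop and the thumbscrew finger-tight (about 80 N, estimated from the turning torque); I handed the job in at about 23.5 s of the 72 s, and no verdict came back.

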